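Stow the probe thermometer under the divider flap

ROBOT

A 6-joint arm with a two-finger parallel gripper is mounted at the origin on the work surface. World frame = base frame: x ahead of the robot, y to its left, z up, the work surface at z = 0. Lengths are in m, angles in rad, forces in N, time in s.
With the tool pointing down it reaches from about 0.375 to 0.9 m from the base axis. Payload 3.1 kg.
Tool frame: the origin (TCP) lies between the finger pads; the fingertips stand 8 mm ahead of it and the grasp point (between the pads) lies 11 mm behind it; z points along the fingers, y is the line along which they close (so a half turn about z gives the same grasp; the last joint's range is limited). The gripper opens to 85 mm and grips with 20 to 120 N. Pads are 22 mm wide; open, the fingers measure 114 mm over their backs; the gripper's body (76 mm by 85 mm) begins 54 mm behind the grasp point. The pads swing forward as they close: fully open they stand 13 mm farther back than shut.
Start: joints at [1.002, 0.527, 1.433, -0, 1.181, -0.178], TCP at [0.237, 0.578, 0.239] pointing down, gripper open.
Joint ranges: [-3.08, 3.08], [-0.75, 2.2], [0.22, 2.44], [-1.43, 4.57], [0, 2.65], [-2.85, 2.85]. Speed limits (rad/s): [2.79, 2.79, 3.14, 3.14, 3.14, 3.14].

INTERFACE

Orientations are given as a unit quaternion [x, y, z, w].
In Python, from station import readout, cams, sign_off gives the robot as it stands.
- The arm moves only by the tool send_rows, never from a script. Its argument "commands" is text: rows parted by semicolons, each of 5 numbers parted by spaces: the finger opening in mm, from 0 to 85.4, then the shift along the tool's x, y, z each as a share of 0.02 m, from -1 to 1, then the turn about the tool's z as a share of 4 degrees, from -1 to 1. In form: grip dx dy dz spin; .... A call has 1 to 20 rows; each row shifts and turns the commanded pose from where the row before left it, along the tool's axes as they then stand; what a row does not reach is not made up. A row lasts 1/12 s, in which the tool goes at most 41.7 mm and 7.16 degrees, less where a joint would pass 70% of its speed; a pose out of reach is approached as far as the arm can. A call with a number of a shift or a turn outside -1 to 1 is refused whole. A call with a gripper value outside its range is refused whole. The fingers move at their own pace and stop on an object; "grip_force" is the grip in N (left out, the last holds). Time passes only in rows, so rows that do not move let the fingers close. It gives the time, the measured TCP pose, the force, the opening and the grip force at its end, in the units of the state.
- readout.sense(): the state, without advancing time (a new reading comes with each control period).
- cams.snapshot(name): name is "scene" or "side" or "wrist"; returns a dict with "pixels" (384x512x3 uint8, red, green, blue), "intrinsics" (3x3 intrinsics, pixels), "eye" and "rotation" of the camera in the world. Camera axes: x right, y down, z forward; pixel columns grow to the right and rows downward; lengths in m; the calibration is good to about 2 mm. A picture is of the moment at which its call begins. There is no depth.
- sign_off(): hands the job in; it is judged then, once.
The state is a dict: "t": time; "q": joint angles; "qd": joint speeds; "tau": joint torques, N m; "tcp_pos": TCP position; "tool_rot": TCP orientation; "force": force on the tool from outside, world axes, zero at the start; "ft_torque": the same for the moment, N m; "finger_gap": opening from 0.0 (shut) to 1.0 (fully open); "gripper_force": force on a finger pad.
Only numpy, scipy, OpenCV 4.12 (cv2) and the standard library are available. Lean on these libraries where they do the work, as an engineer would, in place of code of your own. Each camera call takes 0.05 s, during which the arm holds its last target. There are 200 camera calls.

TASK

Lift the metal divider flap of the white two-tier utensil box by its handle until it stands well open, and lay the probe thermometer gently, either end first, flat on the floor of the shallow grey cradle in the lower tier. Then swing the flap fully shut over it. Leave the measuring cup in its bay, and the bowl, bottle and carton where they stand.

Things in the scene. Friction and masses are not known exactly. Their poses are not given: they have to be found in the camera images.
- box: White fixed box, 180 (x) x 216 (y) x 68 mm high (all sizes in mm); origin: centre of underside; x points to the hinge side, away from the robot (yaw within 0.25 rad). Walls 5, floor 4 thick; hinge-side wall only 44 high. A divider along x at y = 0, 4 thick, top 22 above the counter, makes two lower bays, each 170 x 101, centred at y = +52 and -52: one holds the cradle, the other the cup; which varies.
- flap (a joint): Hinge angle (rad) of the aluminium divider flap: 0 shut and level, grows as its near edge swings up and away from the robot; 1.57 upright, stop 1.75. Starts at 0 to 0.3. A 4 mm sheet, 166 x 200 mm, 0.2 kg; shut, its top is 50 above the counter. The stiff hinge (0.4 N m) holds it wherever it is left; about 5 N at the handle moves it.
- flap_handle (a point): Middle of the handle bar: steel, round, 9 mm thick, 90 mm long, parallel to the hinge, on a post at each end, centre line 40 clear of the flap's top face. With the flap shut it lies 125 towards box -x from the hinge line and 42 above it; it swings with the flap. The bar can turn between fingers that keep pointing down along its arc.
- flap_hinge (a point): Middle of the hinge line, at (87.5, 0, 48) mm in the box's frame; the hinge runs along the box's y.
- cradle: Shallow grey plastic cradle fixed on the floor of one bay, 154 (x) x 42 (y) mm outside; origin: centre of its underside, 4 above the counter. Floor 3 thick; a rim 4 wide, 11 high from the underside, leaves a recess 146 x 34. Its x runs along the box's x within 0.03 rad.
- thermo_mid (a point): Centre (half-way up) of the probe thermometer: a loose grey plastic bar 130 (x) x 26 (y) x 24 mm high, about 0.12 kg, with a dark display and a thin folded probe on its top. Starts flat on the counter, to the robot's right of the box; x along its length.
- thermo: The same thermometer; origin at the centre of its underside.
- cup: Loose steel measuring cup, 58 mm across at the rim, 40 mm high, standing in the other bay under the flap; origin at the centre of its underside. Leave it.
- bowl: Loose steel mixing bowl, 150 mm across, 65 mm high, bystander; origin under its centre.
- sauce: Loose amber sauce bottle, 60 mm across, 170 mm high, bystander; origin under its centre.
- carton: Loose cardboard carton 50 x 160 x 50 mm high, bystander; origin under its centre.
There are look-alikes about, which are no part of the job. Of the things shaped like the thermo, the grey one is meant.

How it is judged:
By the outcome, as a careful person would: the job done as asked, in the order asked, and still so for the second after the job is handed in, with the robot touching nothing.
It also fails if it takes over 72 s, if anything falls off the work surface, if the arm or the gripper's body presses on something with over 40 N, if the wrist force passes 120 N, or if a joint passes its speed limit or range.

## Working session

There is one attempt and no reset: what is moved stays moved. The work goes in short steps, Python scripts to look and compute and a tool call to move; the robot and the scene stay as the last step left them, time stands still between calls to the robot, and variables do not carry over. Pictures are saved under pics/ and viewed, at most 10 in all, crops included, and the job is handed in when it is done.

Besides the shell and the picture viewer there is one more tool, called as name(argument=value, ...) on one line, values as JSON. send_rows: Moves the arm, as the interface text tells. Its arguments: {"type":"object","properties":{"commands":{"type":"string"},"grip_force":{"type":"number"}},"required":["commands"]}

```bash
mkdir -p pics; ls
cat > h.py <<'E'
import numpy as np, cv2, json
from station import readout, cams, sign_off
def snap(n,f=None):
    s=cams.snapshot(n)
    if f: cv2.imwrite(f,s["pixels"][...,::-1])
    return s
def ray(s,u,v):
    K=np.array(s["intrinsics"]);d=np.array(s["rotation"])@np.linalg.inv(K)@np.array([u,v,1.]);return np.array(s["eye"]),d
def onz(s,u,v,z):
    o,d=ray(s,u,v);return o+d*(z-o[2])/d[2]
def proj(s,p):
    c=np.array(s["rotation"]).T@(np.array(p)-np.array(s["eye"]));k=np.array(s["intrinsics"])@c;return k[:2]/k[2]
E
python3 - <<'E'
from h import *
a=snap("scene");b=snap("side")
for s in(a,b): print(np.round(s["eye"],3),np.round(s["rotation"],3).tolist(),np.round(s["intrinsics"],1).tolist())
np.savez("s0.npz",a=a["pixels"],b=b["pixels"])
cv2.imwrite("pics/a.png",cv2.resize(a["pixels"][...,::-1],(768,576)));cv2.imwrite("pics/b.png",cv2.resize(b["pixels"][...,::-1],(768,576)))
print(readout.sense())
E
```

```text
pics
[1.513 0.224 1.293] [0.589, 0.738, -0.261, -0.201] [[499.5, 0.0, 250.1], [0.0, 499.5, 193.0], [0.0, 0.0, 1.0]]
[ 0.264 -1.07   0.811] [0.866, -0.137, 0.069, -0.476] [[411.1, 0.0, 254.1], [0.0, 411.1, 188.5], [0.0, 0.0, 1.0]]
{'t': 0.1, 'q': array([ 1.00248379e+00,  5.28370457e-01,  1.43376806e+00, -5.13731116e-06,
        1.18144299e+00, -1.78497682e-01]), 'qd': array([-0.00179184, -0.00214751, -0.00292035, -0.00010806, -0.00052592,
       -0.00062414]), 'tau': array([ 1.72939876e-04, -4.43307388e+01, -1.78586286e+01, -2.13164321e-04,
        3.92084738e-03,  8.10033043e-06]), 'tcp_pos': array([0.23713543, 0.57757841, 0.23843511]), 'tool_rot': array([ 1.93674664e-01,  9.81065307e-01, -9.26767452e-04, -3.60543022e-04]), 'force': array([ 0.94280858,  0.42607466, -0.52382219]), 'ft_torque': array([-0.01722975, -0.01236967, -0.03907832]), 'gripper_force': 0.0, 'finger_gap': 0.9991575459431155}
```

View pics/a.png

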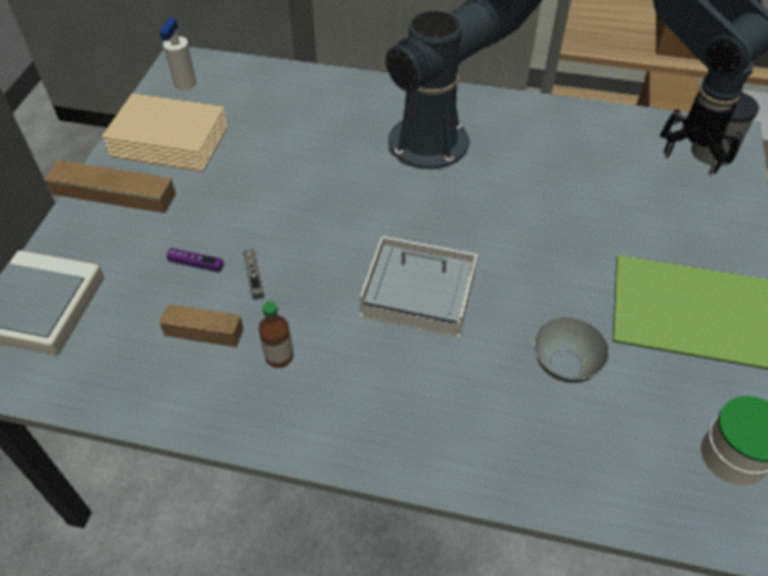

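View pics/b.png

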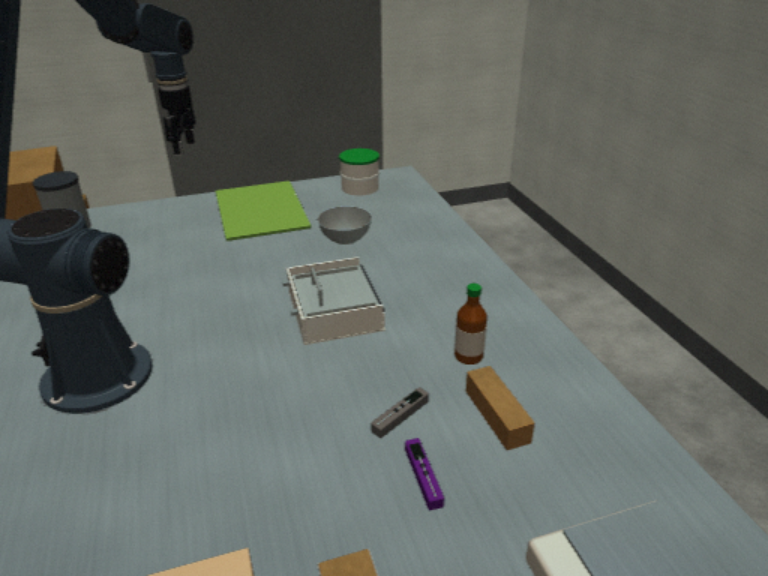

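Scene view (768-wide picture): box rim near corners about (382,240) and (477,250), handle about (403–445,260), grey thermometer about (254,273). The side view shows the box at (335,300), the grey thermometer at (400,412) and the purple look-alike at (424,472). I'll enlarge both for corner picking.

Run:
```python
import numpy as np,cv2
d=np.load("s0.npz");a=d["a"][...,::-1];b=d["b"][...,::-1]
f=lambda i,x,y,w,h,k:cv2.resize(i[y:y+h,x:x+w],None,fx=k,fy=k,interpolation=cv2.INTER_CUBIC)
A=f(a,230,150,100,75,5);B=f(b,180,160,80,75,5)[:, :300*2]
C=f(a,150,155,40,50,5);D=f(b,240,250,60,45,5)
o=np.zeros((600,800,3),np.uint8);o[:375,:500]=A
o[:375,500:800]=f(b,186,165,75,75,4)[:375,:300] if 0 else cv2.copyMakeBorder(f(b,186,165,75,75,4),0,75,0,0,0)
o[375:600,0:200]=C[:225];o[375:600,250:550]=D
cv2.imwrite("pics/c.png",o)
```

```text
(no output)
```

View pics/c.png

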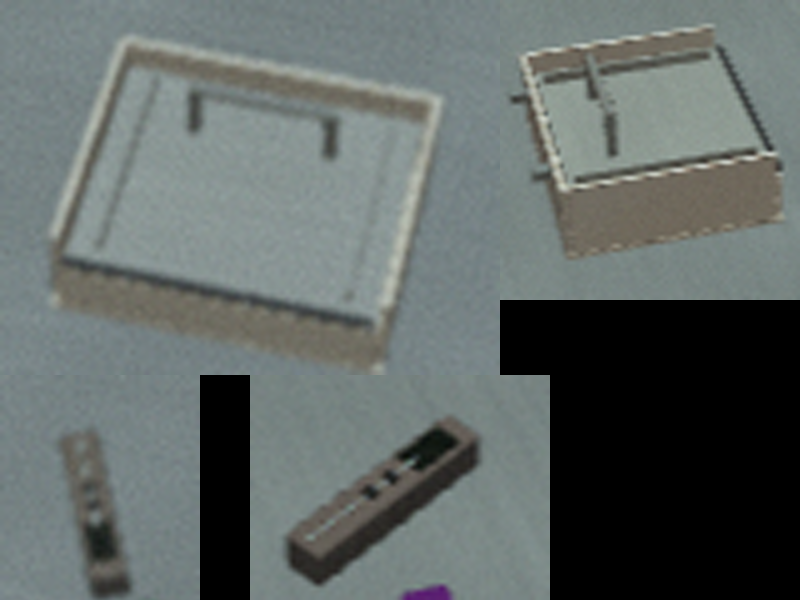

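The crops show the rim corners, hinge-side bottom corners, handle bar ends and thermometer corners clearly. In crop pixels: rim at (122,36), (441,97); bar at (195,93)–(333,122); thermometer top (38,168)–(228,65) in its tile.

```bash
cat > m.py <<'E'
from h import *
a=snap("scene");b=snap("side")
P=lambda x,y,ox,oy,k:(ox+(x+.5)/k-.5,oy+(y+.5)/k-.5)
def A(x,y,z):return onz(a,*P(x,y,230,150,5),z)
def B(x,y,z):return onz(b,*P(x,y,186,165,4),z)
def D(x,y,z):return onz(b,*P(x,y,240,250,5),z)
def C(x,y,z):return onz(a,*P(x,y,150,155,5),z)
r=lambda v:np.round(v*1000).astype(int).tolist()
print("near-",r(A(122,36,.068)),r(B(65,187,.068)))
print("near+",r(A(441,97,.068)),r(B(22,57,.068)))
print("far- bottom",r(A(55,303,0)),r(B(283,217,0)),"top",r(B(278,155,.068)))
print("far+ bottom",r(A(380,370,0)));print("near-bot",r(B(70,257,0)))
def tri(p,q):
    o1,d1=ray(a,*p);o2,d2=ray(b,*q)
    s=np.linalg.lstsq(np.c_[d1,-d2],o2-o1,rcond=None)[0];x=o1+d1*s[0];y=o2+d2*s[1];return r((x+y)/2),np.linalg.norm(x-y)*1e3
print("bar-",tri(P(195,93,230,150,5),P(110,108,186,165,4)))
print("bar+",tri(P(333,122,230,150,5),P(90,57,186,165,4)))
print("thC",[r(C(*p,.024)) for p in((62,57),(95,55),(128,195),(93,200))])
print("thD",[r(D(*p,.024)) for p in((38,168),(70,182),(228,65),(200,42))])
E
python3 m.py
```

```text
Traceback (most recent call last):
  File "m.py", line 9, in <module>
    print("near-",r(A(122,36,.068)),r(B(65,187,.068)))
                    ~^^^^^^^^^^^^^
  File "m.py", line 4, in A
    def A(x,y,z):return onz(a,*P(x,y,230,150,5),z)
                        ~~~^^^^^^^^^^^^^^^^^^^^^^^
  File "h.py", line 10, in onz
    o,d=ray(s,u,v);return o+d*(z-o[2])/d[2]
        ~~~^^^^^^^
  File "h.py", line 8, in ray
    K=np.array(s["intrinsics"]);d=np.array(s["rotation"])@np.linalg.inv(K)@np.array([u,v,1.]);return np.array(s["eye"]),d
                                  ~~~~~~~~~~~~~~~~~~~~~~~^~~~~~~~~~~~~~~~~
ValueError: matmul: Input operand 1 has a mismatch in its core dimension 0, with gufunc signature (n?,k),(k,m?)->(n?,m?) (size 3 is different from 4)
```

```bash
sed -i 's/np.array(s\["rotation"\])/Rot(s)/' h.py; sed -i '2a from scipy.spatial.transform import Rotation as R_\nRot=lambda s:R_.from_quat(s["rotation"]).as_matrix()' h.py; python3 m.py
```

```text
near- [414, -30, 68] [416, -28, 68]
near+ [421, 184, 68] [420, 177, 68]
far- bottom [589, -35, 0] [592, -32, 0] top [586, -39, 68]
far+ bottom [596, 177, 0]
near-bot [415, -28, 0]
bar- ([469, 32, 91], np.float64(5.541140931913508))
bar+ ([472, 122, 88], np.float64(4.665399256631867))
thC [[483, -335, 24], [477, -314, 24], [588, -253, 24], [597, -274, 24]]
thD [[473, -323, 24], [486, -337, 24], [596, -281, 24], [588, -258, 24]]
```

send_rows(commands="40 0 0 0 1;40 0 0 0 1;40 0 0 0 1;40 0 0 0 1;40 0 0 0 1;40 0 0 0 1;40 0 0 0 1;40 0 0 0 1;40 0 0 0 1;40 0 0 0 1;40 0 0 0 1;40 0 0 0 1;40 0 0 0 1;40 0 0 0 1;40 0 0 0 1;40 0 0 0 1;40 0 0 0 1;40 0 0 0 0.3;40 0 0 0 0", grip_force=20)

```text
t: 1.88
tcp_pos: [0.2374, 0.5781, 0.2392]
tool_rot: [0.716, 0.698, -0.0, 0.0]
force: [-0.5, 0.0, -0.5]
finger_gap: 0.473
gripper_force: 0.0
```

```bash
cat >> h.py <<'E'
def go(x,y,z,yaw=None):
    "print shift to target mm in tool units of 20mm; yaw=desired world deg of tool y"
    s=readout.sense();R=R_.from_quat(s["tool_rot"]).as_matrix();p=s["tcp_pos"]
    a=np.degrees(np.arctan2(R[1,1],R[0,1]))
    print("t",round(s["t"],1),"tcp",np.round(p*1e3,1),"yawY",a.round(2),"zax",R[:,2].round(3),"F",np.round(s["force"],1),"gap",round(s["finger_gap"],2))
    print("units",np.round(R.T@(np.array([x,y,z])/1e3-p)/.02,2), "spin rows", None if yaw is None else round((a-yaw)/4,2))
E
python3 -c "
from h import *
go(469,76,150,-1.7)"
```

```text
t 1.9 tcp [237.4 578.1 239.2] yawY -1.5 zax [-0. -0. -1.] F [-0.5  0.  -0.5] gap 0.47
units [-24.79  12.23   4.46] spin rows 0.05
```

send_rows(commands="40 -1 0.49 0.18 0;40 -1 0.49 0.18 0;40 -1 0.49 0.18 0;40 -1 0.49 0.18 0;40 -1 0.49 0.18 0;40 -1 0.49 0.18 0;40 -1 0.49 0.18 0;40 -1 0.49 0.18 0;40 -1 0.49 0.18 0;40 -1 0.49 0.18 0;40 -1 0.49 0.18 0;40 -1 0.49 0.18 0;40 -1 0.49 0.18 0;40 -1 0.49 0.18 0;40 -1 0.49 0.18 0;40 -1 0.49 0.18 0;40 -1 0.49 0.18 0;40 -1 0.49 0.18 0;40 -1 0.49 0.18 0;40 -1 0.49 0.18 0")

```text
t: 3.55
tcp_pos: [0.4233, 0.172, 0.1673]
tool_rot: [0.716, 0.698, 0.0, 0.0]
force: [0.8, 0.2, -0.8]
finger_gap: 0.468
gripper_force: 0.0
```

send_rows(commands="40 -0.96 0.49 0.17 0;40 -0.96 0.49 0.17 0;40 -0.96 0.49 0.17 0;40 -0.96 0.49 0.17 0;40 -0.96 0.49 0.17 0;40 0 0 0 0;40 0 0 0 0")

```text
t: 4.13
tcp_pos: [0.4697, 0.0749, 0.1502]
tool_rot: [0.717, 0.697, 0.0, -0.0]
force: [0.4, 1.3, -0.3]
finger_gap: 0.467
gripper_force: 0.0
```

```bash
python3 -c "
from h import *
go(469,76,79,-1.7)
s=snap('wrist','pics/d.png')
print(s['eye'],Rot(s).round(3).tolist(),np.round(s['intrinsics'],1).tolist())
for y in(31,121): print(proj(s,[.469,y/1e3,.09]))"
```

```text
t 4.1 tcp [469.7  74.9 150.2] yawY -1.61 zax [ 0.  0. -1.] F [ 0.4  1.3 -0.3] gap 0.47
units [ 0.05 -0.03  3.56] spin rows 0.02
[0.47173209 0.15697968 0.2848328 ] [[1.0, -0.028, -0.008], [-0.029, -0.948, -0.318], [0.001, 0.318, -0.948]] [[308.6, 0.0, 255.6], [0.0, 308.6, 189.2], [0.0, 0.0, 1.0]]
[256.57170296 268.0874202 ]
[252.64852052 145.43427415]
```

View pics/d.png

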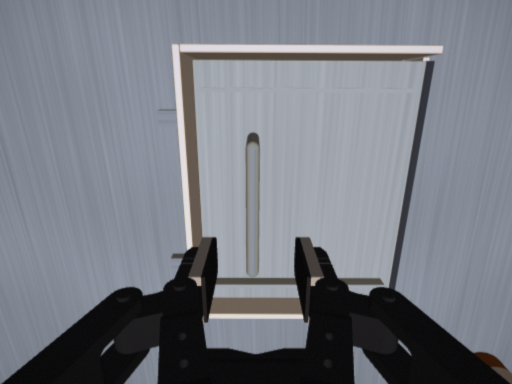

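The wrist view shows the bar from (253,135) to (253,275), within 2 px of the prediction and centred between the pads. Descending to grasp it.

send_rows(commands="40 0 0 0.6 0;40 0 0 0.6 0;40 0 0 0.6 0;40 0 0 0.6 0;40 0 0 0.6 0;40 0 0 0.56 0;40 0 0 0 0;0 0 0 0 0;0 0 0 0 0;0 0 0 0 0;0 0 0 0 0;0 0 0 0 0;0 0 0 0 0;0 0 0 0 0", grip_force=25)

```text
t: 5.35
tcp_pos: [0.4676, 0.0763, 0.0794]
tool_rot: [0.717, 0.697, -0.001, -0.001]
force: [-3.7, 3.2, 4.5]
finger_gap: 0.092
gripper_force: 24.8
```

```bash
python3 -c "
from h import *
go(469,76,79,-1.7)
s=snap('side','pics/e.png')
cv2.imwrite('pics/e.png',cv2.resize(s['pixels'][140:250,150:290,::-1],None,fx=4.5,fy=4.5,interpolation=2))
for th in (0,.15):
  c=np.array([.593,.0714,.048]);f=.3243+th
  for y in(-.045,.045): print(th,proj(s,c+[-.1319*np.cos(f),y,.1319*np.sin(f)]))
"
```

```text
t 5.3 tcp [467.6  76.3  79.4] yawY -1.55 zax [-0.003  0.001 -1.   ] F [-3.7  3.2  4.5] gap 0.09
units [-0.01  0.07  0.02] spin rows 0.04
0 [213.81959017 193.46662318]
0 [207.87491924 179.72102684]
0.15 [215.80164708 188.27415211]
0.15 [209.71956768 174.72241246]
```

View pics/e.png

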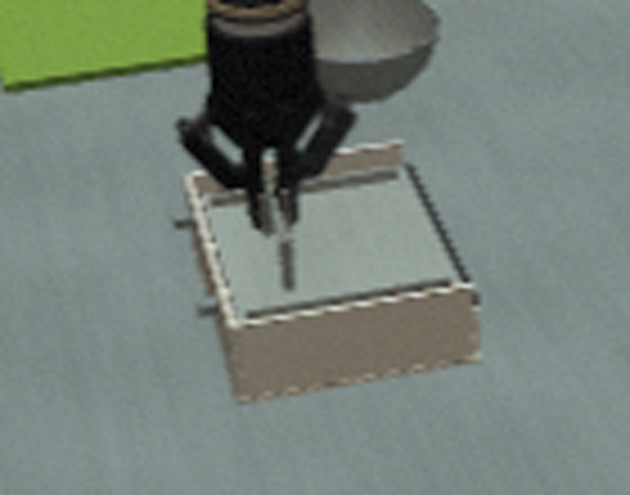

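The side view shows the fingers on the bar (crop pixel (285,210)) and the flap lying shut. Now working out the arc.

```bash
python3 -c "
import numpy as np
f=.3243+np.linspace(0,1.45,21);x=-131.9*np.cos(f)/20;z=131.9*np.sin(f)/20
print(';'.join('0 0 %.2f %.2f 0'%(a,-b) for a,b in zip(np.diff(x),np.diff(z))))"
```

```text
0 0 0.17 -0.45 0;0 0 0.20 -0.43 0;0 0 0.23 -0.42 0;0 0 0.26 -0.40 0;0 0 0.29 -0.38 0;0 0 0.32 -0.36 0;0 0 0.34 -0.33 0;0 0 0.36 -0.31 0;0 0 0.39 -0.28 0;0 0 0.41 -0.25 0;0 0 0.42 -0.22 0;0 0 0.44 -0.19 0;0 0 0.45 -0.16 0;0 0 0.46 -0.13 0;0 0 0.47 -0.09 0;0 0 0.47 -0.06 0;0 0 0.48 -0.02 0;0 0 0.48 0.01 0;0 0 0.48 0.05 0;0 0 0.47 0.08 0
```

send_rows(commands="0 0 0.17 -0.45 0;0 0 0.20 -0.43 0;0 0 0.23 -0.42 0;0 0 0.26 -0.40 0;0 0 0.29 -0.38 0;0 0 0.32 -0.36 0;0 0 0.34 -0.33 0")

```text
t: 5.98
tcp_pos: [0.5007, 0.0752, 0.1338]
tool_rot: [0.716, 0.698, -0.004, -0.004]
force: [-8.4, 1.9, 1.0]
finger_gap: 0.094
gripper_force: 24.6
```

send_rows(commands="0 0 0.36 -0.31 0;0 0 0.39 -0.28 0;0 0 0.41 -0.25 0;0 0 0.42 -0.22 0;0 0 0.44 -0.19 0;0 0 0.45 -0.16 0;0 0 0.46 -0.13 0;0 0 0.47 -0.09 0")

```text
t: 6.65
tcp_pos: [0.5717, 0.0728, 0.1688]
tool_rot: [0.716, 0.698, -0.001, -0.001]
force: [-6.6, 0.2, 7.8]
finger_gap: 0.096
gripper_force: 25.4
```

send_rows(commands="0 0 0.47 -0.06 0;0 0 0.48 -0.02 0;0 0 0.48 0.01 0;0 0 0.48 0.05 0;0 0 0.47 0.08 0;0 0 0 0 0;0 0 0 0 0")

```text
t: 7.23
tcp_pos: [0.6232, 0.0712, 0.1657]
tool_rot: [0.717, 0.697, 0.001, 0.002]
force: [1.6, -1.0, -1.8]
finger_gap: 0.091
gripper_force: 25.5
```

```bash
python3 -c "
from h import *
go(469,76,79,-1.7)
a=snap('scene');b=snap('side')
f=lambda i,x,y,w,h,k:cv2.resize(i[y:y+h,x:x+w,::-1],None,fx=k,fy=k,interpolation=2)
o=np.hstack([f(a['pixels'],220,100,110,130,3.6),f(b['pixels'],160,110,110,130,3.6)])
cv2.imwrite('pics/f.png',o);print(o.shape)
"
```

```text
t 7.2 tcp [623.2  71.2 165.7] yawY -1.55 zax [ 0.005 -0.001 -1.   ] F [ 1.6 -1.  -1.8] gap 0.09
units [ 0.04 -7.73  4.3 ] spin rows 0.04
(468, 792, 3)
```

View pics/f.png

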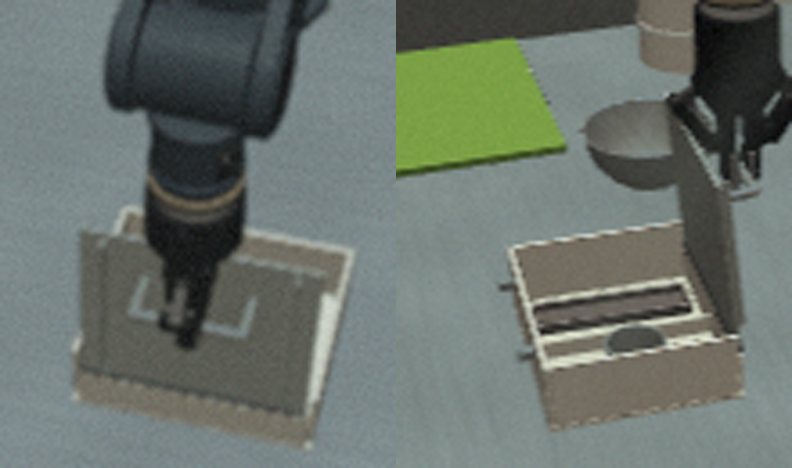

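The flap stands open at about 1.45. In the right panel (side view) the cradle is in the +y bay at (620,310) and the cup in the near bay at (635,338). Releasing and rising.

send_rows(commands="25 0 0 0 0;25 0 0 0 0;25 0 0 0 0;25 0 0 0 0;25 0 0 -0.4 0;25 0 0 -0.6 0;25 0 0 -0.8 0;25 0 0 -0.8 0;25 0 0 -0.8 0;25 0 0 -0.8 0;25 0 0 -0.8 0;25 0 0 -0.8 0;25 0 0 0 0")

```text
t: 8.42
tcp_pos: [0.6223, 0.0718, 0.2865]
tool_rot: [0.716, 0.698, 0.002, 0.003]
force: [0.8, -0.6, -0.3]
finger_gap: 0.29
gripper_force: 0.0
```

```bash
python3 -c "
from h import *
go(536,-297,200,-61.5)
s=snap('scene');cv2.imwrite('s1.png',s['pixels'][...,::-1])
"
```

```text
t 8.4 tcp [622.3  71.8 286.5] yawY -1.52 zax [ 0.007 -0.    -1.   ] F [ 0.8 -0.6 -0.3] gap 0.29
units [-18.54  -3.86   4.3 ] spin rows 15.0
```

send_rows(commands="50 -1 -0.2 0 0;50 -1 -0.2 0 0;50 -1 -0.2 0 0;50 -1 -0.2 0 0;50 -1 -0.2 0 0;50 -1 -0.2 0 0;50 -1 -0.2 0 0;50 -1 -0.2 0 0;50 -1 -0.2 0 0;50 -1 -0.2 0 0;50 -1 -0.2 0 0;50 -1 -0.2 0 0;50 -1 -0.2 0 0;50 -1 -0.2 0 0;50 -1 -0.2 0 0;50 -1 -0.2 0 0;50 -1 -0.2 0 0;50 -1 -0.2 0 0;50 -0.5 -0.2 0 0")

```text
t: 10.05
tcp_pos: [0.5339, -0.2979, 0.2807]
tool_rot: [0.717, 0.697, -0.0, -0.001]
force: [0.8, -0.5, -0.0]
finger_gap: 0.584
gripper_force: 0.0
```

send_rows(commands="50 0 0 0.7 1;50 0 0 0.7 1;50 0 0 0.7 1;50 0 0 0.7 1;50 0 0 0.7 1;50 0 0 0.7 1;50 0 0 0 1;50 0 0 0 1;50 0 0 0 1;50 0 0 0 1;50 0 0 0 1;50 0 0 0 1;50 0 0 0 1;50 0 0 0 1;50 0 0 0 1;50 0 0 0 0;50 0 0 0 0")

```text
t: 11.47
tcp_pos: [0.5344, -0.2954, 0.1973]
tool_rot: [0.969, 0.247, -0.0, -0.001]
force: [-1.1, -0.5, -0.2]
finger_gap: 0.588
gripper_force: 0.0
```

```bash
python3 -c "
from h import *
go(536,-297,100,-61.5)
s=snap('wrist','pics/g.png')
c=np.array([.536,-.297,.024]);u=np.array([np.cos(.497),np.sin(.497),0]);w=np.array([-u[1],u[0],0])
for i,j in((-1,-1),(-1,1),(1,1),(1,-1)): print(proj(s,c+i*.065*u+j*.013*w).round(1))
import pickle;pickle.dump(s,open('w.pkl','wb'))"
```

```text
t 11.5 tcp [ 534.4 -295.4  197.3] yawY -61.42 zax [-0.001  0.001 -1.   ] F [-1.1 -0.5 -0.2] gap 0.59
units [0.03 0.12 4.87] spin rows 0.02
[269.7 226.4]
[246.  226.3]
[244.9 103.5]
[271.9 103.5]
```

View pics/g.png

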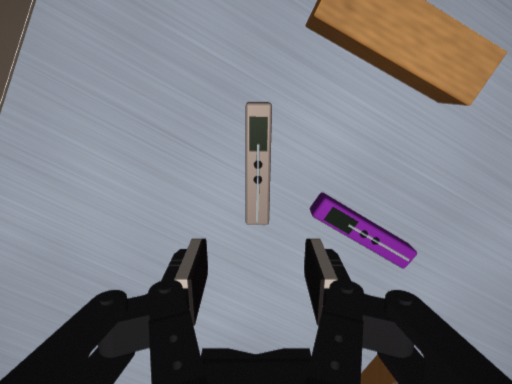

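The wrist view shows the grey thermometer at (246–271, 102–224), agreeing with the estimate to within about 2 px. The purple look-alike is clear of the fingers. Descending with the fingertips about 10 mm above the counter, so that they will clear the cradle rim later.

send_rows(commands="50 0.1 0.1 0.8 0;50 0 0 0.8 0;50 0 0 0.8 0;50 0 0 0.8 0;50 0 0 0.8 0;50 0 0 0.8 0;50 0 0 0.8 0;50 0 0 0.8 0;50 0 0 0.8 0;50 0 0 0.8 0;50 0 0 0.6 0;50 0 0 0.4 0;50 0 0 0 0;50 0 0 0 0", grip_force=30)

```text
t: 12.68
tcp_pos: [0.5376, -0.2969, 0.0177]
tool_rot: [0.969, 0.246, -0.0, -0.0]
force: [0.1, -0.1, -0.1]
finger_gap: 0.582
gripper_force: 0.0
```

```bash
python3 -c "
from h import *
go(537,-296.5,16.5,-61.5)"
```

```text
t 12.7 tcp [ 537.6 -296.9   17.7] yawY -61.51 zax [-0.  0. -1.] F [ 0.1 -0.1 -0.1] gap 0.58
units [-0.02 -0.03  0.06] spin rows -0.0
```

Close, settle, lift to about z = 0.24, and measure the hold in the wrist view.

send_rows(commands="20 0 0 0.06 0;10 0 0 0 0;10 0 0 0 0;10 0 0 0 0;10 0 0 0 0;10 0 0 0 0;10 0 0 0 0;10 0 0 0 0;10 0 0 -0.2 0;10 0 0 -0.3 0;10 0 0 -0.3 0;10 0 0 0 0", grip_force=40)

```text
t: 13.68
tcp_pos: [0.5382, -0.2974, 0.0338]
tool_rot: [0.969, 0.246, 0.001, 0.001]
force: [-0.3, -0.7, -0.8]
finger_gap: 0.297
gripper_force: 39.5
```

```bash
python3 -c "
from h import *
go(503,126,230,-91.7)
s=snap('wrist','pics/x.png');t=snap('side')
o=np.hstack([cv2.resize(s['pixels'],(480,360)),cv2.resize(t['pixels'][220:300,220:290],(315,360),interpolation=2)])
cv2.imwrite('pics/i.png',o[...,::-1])"
```

```text
t 13.7 tcp [ 538.2 -297.4   33.8] yawY -61.53 zax [ 0.001 -0.001 -1.   ] F [-0.3 -0.7 -0.8] gap 0.3
units [  8.55 -19.43  -9.83] spin rows 7.54
```

View pics/i.png

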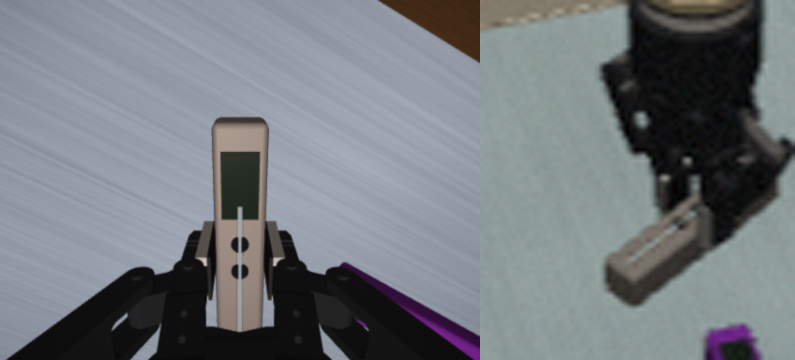

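The thermometer is held level and centred (left panel (212–268, 118–330); gap 25 mm). Lifting it; next I check joint room for turning so that the wrist camera is on the robot side, and locate the cradle from the side view.

send_rows(commands="10 0 0 -0.6 0;10 0 0 -0.9 0;10 0 0 -0.9 0;10 0 0 -0.9 0;10 0 0 -0.9 0;10 0 0 -0.9 0;10 0 0 -0.9 0;10 0 0 -0.9 0;10 0 0 -0.9 0;10 0 0 -0.9 0;10 0 0 -0.9 0;10 0 0 -0.5 0;10 0 0 0 0")

```text
t: 14.87
tcp_pos: [0.5388, -0.2978, 0.2378]
tool_rot: [0.969, 0.246, 0.002, 0.002]
force: [0.4, -0.1, -0.9]
finger_gap: 0.293
gripper_force: 39.6
```

```bash
python3 -c "
from h import *
go(490,126,235,-91.7);print(readout.sense()['q'].round(2))
b=snap('side');i=b['pixels'][...,::-1]
cv2.imwrite('pics/j.png',cv2.resize(i[170:232,190:258],None,fx=9,fy=9,interpolation=2))
# predicted cradle corners if centred in bay (+52)
c=np.array([.5055,.074]);u=np.array([1,-.03]);w=np.array([.03,1])
for X in(-77,77):
  for Y in(31,73):
    p=c+u*X/1e3+w*Y/1e3;q=proj(b,[*p,.015]);print(X,Y,((q-[190,170])*9+4).round())
"
```

```text
t 14.9 tcp [ 538.8 -297.8  237.8] yawY -61.53 zax [ 0.004 -0.004 -1.   ] F [ 0.4 -0.1 -0.9] gap 0.29
units [  7.96 -19.79   0.05] spin rows 7.54
[-0.69  0.51  1.46 -0.    1.16  0.39]
-77 31 [ 85. 287.]
-77 73 [ 68. 230.]
77 31 [475. 223.]
77 73 [448. 168.]
```

View pics/j.png

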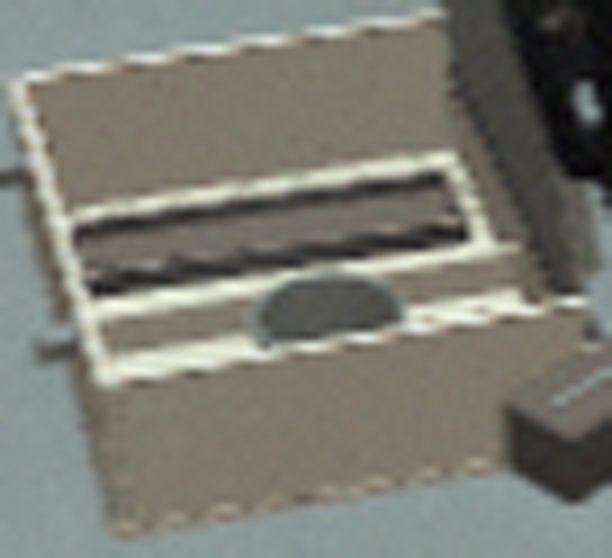

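The view shows the cradle as the dark/grey band (75–470, 175–290), white bay floor round it, and the cup at (330,305). I'll get its edges from intensity profiles.

```bash
cat > prof.py <<'E'
from h import *
c=np.array([.5055,.074]);u=np.array([1,-.03]);w=np.array([.03,1])
def P(X,Y,z):return [*(c+u*X/1e3+w*Y/1e3),z]
def samp(b,g,pts):
    q=np.array([proj(b,p) for p in pts],np.float32)
    return cv2.remap(g,q[:,:1],q[:,1:],cv2.INTER_LINEAR).ravel().astype(int)
if __name__=="__main__":
    b=snap('side');g=b['pixels'].mean(2).astype(np.float32)
    Y=np.arange(14,100,3);print("Y",Y.tolist())
    for X in(-50,-20,10,40,60): print(X,samp(b,g,[P(X,y,.015) for y in Y]).tolist())
    X=np.arange(56,90,2);print("X",X.tolist())
    for y in(44,52,60): print(y,samp(b,g,[P(x,y,.015) for x in X]).tolist())
E
python3 prof.py
```

```text
Y [14, 17, 20, 23, 26, 29, 32, 35, 38, 41, 44, 47, 50, 53, 56, 59, 62, 65, 68, 71, 74, 77, 80, 83, 86, 89, 92, 95, 98]
-50 [217, 211, 194, 125, 58, 60, 62, 90, 125, 125, 112, 106, 107, 108, 108, 105, 87, 67, 60, 54, 84, 138, 169, 170, 164, 143, 121, 117, 116]
-20 [213, 210, 147, 81, 70, 65, 72, 85, 96, 105, 110, 110, 109, 107, 106, 96, 86, 77, 69, 81, 121, 161, 187, 213, 181, 138, 119, 118, 118]
10 [158, 147, 127, 96, 66, 58, 61, 72, 94, 109, 108, 108, 110, 111, 105, 95, 84, 73, 70, 94, 124, 165, 202, 197, 170, 142, 126, 114, 115]
40 [198, 170, 123, 73, 52, 51, 59, 90, 118, 112, 108, 108, 108, 107, 104, 95, 76, 59, 69, 82, 116, 163, 193, 186, 174, 148, 128, 120, 118]
60 [193, 147, 104, 71, 48, 45, 47, 78, 103, 107, 108, 108, 107, 105, 97, 86, 72, 58, 78, 116, 153, 188, 216, 195, 174, 152, 131, 118, 119]
X [56, 58, 60, 62, 64, 66, 68, 70, 72, 74, 76, 78, 80, 82, 84, 86, 88]
44 [109, 109, 108, 107, 107, 103, 96, 89, 84, 123, 159, 178, 180, 151, 125, 100, 93]
52 [109, 108, 107, 104, 104, 107, 102, 93, 101, 114, 146, 167, 154, 132, 107, 95, 95]
60 [80, 80, 81, 82, 82, 82, 79, 81, 90, 116, 145, 155, 161, 143, 121, 102, 94]
```

Cradle estimate: centre ≈ (504,128), yaw ≈ −3.4° in the world. Carry the thermometer over at height, stopping short of the flap (x≈490).

send_rows(commands="10 0.4 -0.99 0 0;10 0.4 -0.99 0 0;10 0.4 -0.99 0 0;10 0.4 -0.99 0 0;10 0.4 -0.99 0 0;10 0.4 -0.99 0 0;10 0.4 -0.99 0 0;10 0.4 -0.99 0 0;10 0.4 -0.99 0 0;10 0.4 -0.99 0 0;10 0.4 -0.99 0 0;10 0.4 -0.99 0 0;10 0.4 -0.99 0 0;10 0.4 -0.99 0 0;10 0.4 -0.99 0 0;10 0.4 -0.99 0 0;10 0.4 -0.99 0 0;10 0.4 -0.99 0 0;10 0.4 -0.99 0 0;10 0.4 -0.99 0 0")

```text
t: 16.63
tcp_pos: [0.4882, 0.1284, 0.2332]
tool_rot: [0.969, 0.246, -0.002, -0.0]
force: [0.2, 0.1, -0.9]
finger_gap: 0.295
gripper_force: 39.6
```

send_rows(commands="10 0 0 0 -1;10 0 0 0 -1;10 0 0 0 -1;10 0 0 0 -1;10 0 0 0 -1;10 0 0 0 -1;10 0 0 0 -1;10 0 0 0 -1;10 0 0 0 -1;10 0 0 0 -1;10 0 0 0 -1;10 0 0 0 -1;10 0 0 0 -1;10 0 0 0 -1;10 0 0 0 -1;10 0 0 0 -1;10 0 0 0 -1;10 0 0 0 -1;10 0 0 0 -1")

```text
t: 18.22
tcp_pos: [0.4884, 0.1273, 0.2332]
tool_rot: [0.611, 0.792, -0.001, -0.001]
force: [0.4, -0.3, -1.3]
finger_gap: 0.295
gripper_force: 39.7
```

send_rows(commands="10 0 0 0 -1;10 0 0 0 -1;10 0 0 0 -1;10 0 0 0 -1;10 0 0 0 -1;10 0 0 0 -1;10 0 0 0 -1;10 0 0 0 -1;10 0 0 0 -1;10 0 0 0 -1;10 0 0 0 -1;10 0 0 0 -1;10 0 0 0 -1;10 0 0 0 -1;10 0 0 0 -1;10 0 0 0 -1;10 0 0 0 -1;10 0 0 0 -1;10 0 0 0 0")

```text
t: 19.8
tcp_pos: [0.4885, 0.1274, 0.2333]
tool_rot: [0.03, 1.0, -0.0, -0.002]
force: [-0.8, 0.7, -0.8]
finger_gap: 0.292
gripper_force: 39.7
```

```bash
cat > w.py <<'E'
from prof import *
go(490,128,110,86.6)
s=snap('wrist');g=s['pixels'].mean(2).astype(np.float32)
h,w_=g.shape
print("corner px", [proj(s,P(X,Y,.015)).round().tolist() for X in(-77,77) for Y in(33,75)], "eye",s['eye'].round(3))
Y=np.arange(8,100,3);print("Y",Y.tolist())
for X in(-75,-70,-60,-50,-40,50,60,70): print(X,samp(s,g,[P(X,y,.015) for y in Y]).tolist())
E
python3 w.py
```

```text
t 19.8 tcp [488.5 127.4 233.3] yawY 86.53 zax [-0.003 -0.    -1.   ] F [-0.8  0.7 -0.8] gap 0.29
units [-0.09  0.04  6.16] spin rows -0.02
corner px [[236.0, 109.0], [274.0, 108.0], [242.0, 234.0], [275.0, 234.0]] eye [0.407 0.133 0.368]
Y [8, 11, 14, 17, 20, 23, 26, 29, 32, 35, 38, 41, 44, 47, 50, 53, 56, 59, 62, 65, 68, 71, 74, 77, 80, 83, 86, 89, 92, 95, 98]
-75 [234, 234, 234, 234, 234, 234, 234, 234, 234, 234, 182, 127, 148, 148, 149, 149, 150, 150, 148, 148, 147, 144, 144, 126, 203, 234, 234, 234, 234, 234, 234]
-70 [235, 234, 234, 234, 234, 234, 234, 234, 234, 234, 162, 126, 164, 165, 166, 166, 166, 167, 166, 167, 167, 167, 157, 141, 197, 234, 234, 234, 234, 234, 234]
-60 [234, 234, 234, 235, 234, 234, 225, 192, 110, 118, 93, 76, 111, 117, 124, 129, 134, 141, 145, 147, 149, 151, 135, 133, 209, 234, 235, 235, 234, 234, 234]
-50 [235, 235, 235, 234, 187, 95, 111, 114, 114, 113, 113, 111, 110, 109, 108, 107, 107, 106, 105, 104, 102, 101, 100, 99, 98, 89, 95, 234, 235, 235, 235]
-40 [235, 235, 235, 233, 95, 118, 149, 153, 154, 154, 155, 156, 156, 157, 158, 159, 159, 160, 162, 161, 162, 163, 163, 163, 165, 145, 110, 181, 235, 235, 234]
50 [234, 235, 235, 105, 119, 142, 90, 44, 45, 46, 46, 47, 47, 47, 47, 48, 49, 48, 47, 49, 48, 50, 53, 145, 135, 105, 193, 235, 235, 235, 235]
60 [235, 234, 232, 95, 121, 143, 78, 44, 43, 44, 45, 45, 45, 86, 155, 127, 47, 46, 46, 46, 45, 46, 55, 151, 130, 102, 227, 235, 234, 234, 235]
70 [234, 234, 230, 95, 124, 142, 66, 41, 42, 42, 42, 43, 42, 100, 161, 117, 45, 44, 44, 44, 44, 44, 65, 151, 125, 99, 229, 235, 235, 235, 234]
```

The thermometer hides part of the cradle from the wrist camera. I'll shift 70 mm aside for a clear view.

send_rows(commands="10 0 -0.7 0 0;10 0 -0.7 0 0;10 0 -0.7 0 0;10 0 -0.7 0 0;10 0 -0.7 0 0;10 0 0 0 0;10 0 0 0 0")

```text
t: 20.43
tcp_pos: [0.4849, 0.0572, 0.2342]
tool_rot: [0.032, 0.999, 0.0, -0.001]
force: [-0.5, 0.2, -0.1]
finger_gap: 0.292
gripper_force: 39.7
```

```bash
cat >> w.py <<'E'
cv2.imwrite('pics/k.png',cv2.resize(s['pixels'][...,::-1],(768,576)))
X=np.arange(-90,-50,2);print("X",X.tolist())
for y in(50,60): print(y,samp(s,g,[P(x,y,.015) for x in X]).tolist())
X=np.arange(50,90,2);print("X",X.tolist())
for y in(50,58): print(y,samp(s,g,[P(x,y,.015) for x in X]).tolist())
E
python3 w.py
```

```text
t 20.4 tcp [484.9  57.2 234.2] yawY 86.3 zax [-0.001  0.    -1.   ] F [-0.5  0.2 -0.1] gap 0.29
units [-0.03  3.55  6.21] spin rows -0.08
corner px [[299.0, 108.0], [337.0, 107.0], [298.0, 233.0], [331.0, 232.0]] eye [0.403 0.063 0.369]
Y [8, 11, 14, 17, 20, 23, 26, 29, 32, 35, 38, 41, 44, 47, 50, 53, 56, 59, 62, 65, 68, 71, 74, 77, 80, 83, 86, 89, 92, 95, 98]
-75 [235, 235, 235, 235, 235, 235, 235, 235, 235, 232, 98, 128, 151, 153, 155, 155, 154, 150, 146, 142, 138, 134, 132, 124, 219, 235, 235, 235, 235, 235, 227]
-70 [236, 236, 236, 236, 236, 236, 235, 236, 235, 232, 100, 141, 166, 166, 165, 164, 163, 163, 163, 162, 161, 160, 87, 150, 227, 235, 235, 235, 235, 235, 223]
-60 [189, 231, 236, 236, 236, 236, 236, 236, 236, 209, 120, 132, 166, 166, 165, 165, 164, 163, 162, 162, 161, 160, 70, 148, 222, 235, 235, 235, 235, 235, 227]
-50 [109, 109, 97, 135, 236, 236, 236, 236, 236, 190, 145, 148, 166, 166, 166, 165, 164, 164, 163, 162, 162, 160, 63, 151, 231, 236, 235, 235, 235, 235, 231]
-40 [166, 165, 137, 99, 230, 236, 236, 236, 236, 176, 150, 148, 166, 166, 165, 164, 164, 164, 162, 162
[... 419 characters left out ...]
, 138, 76, 72, 73, 77, 83, 87, 93, 97, 103, 106, 108, 71, 160, 234, 235, 235, 235, 235, 235, 234, 198]
X [-90, -88, -86, -84, -82, -80, -78, -76, -74, -72, -70, -68, -66, -64, -62, -60, -58, -56, -54, -52]
50 [130, 176, 234, 232, 232, 235, 205, 128, 152, 164, 165, 165, 165, 166, 166, 165, 165, 165, 165, 165]
60 [120, 183, 234, 232, 226, 235, 222, 117, 153, 158, 163, 164, 163, 162, 163, 163, 163, 163, 163, 163]
X [50, 52, 54, 56, 58, 60, 62, 64, 66, 68, 70, 72, 74, 76, 78, 80, 82, 84, 86, 88]
50 [151, 150, 149, 149, 148, 148, 148, 147, 147, 141, 83, 57, 123, 156, 201, 161, 109, 106, 106, 107]
58 [149, 149, 148, 148, 148, 147, 147, 146, 146, 144, 95, 54, 113, 155, 196, 163, 106, 106, 106, 107]
```

View pics/k.png

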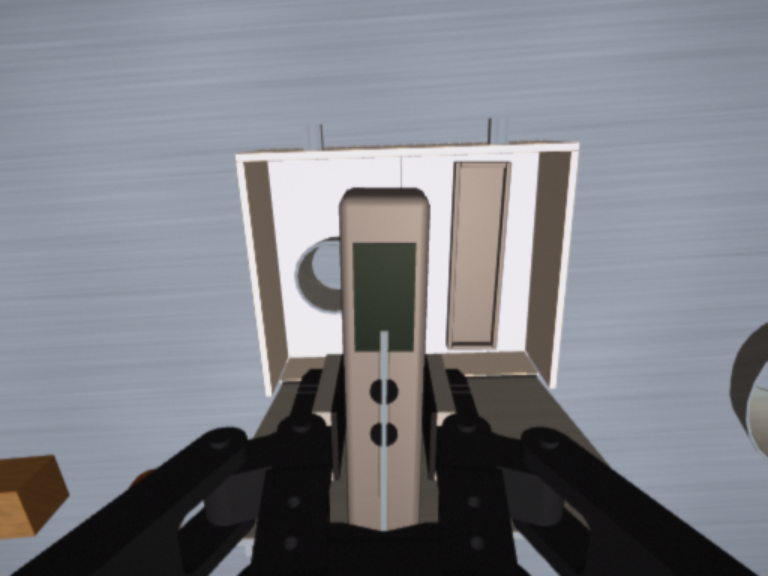

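The wrist view shows the cradle clearly at (450–510, 162–347) in the white floor and the cup at (330,275) untouched. Edge profiles give a centre of about (507,129.8) and yaw −3.5°. Moving over it and partly down.

```bash
python3 -c "
from h import *
go(490,130.8,110,86.5)"
```

```text
t 20.5 tcp [484.9  57.7 234.3] yawY 86.36 zax [-0.001  0.001 -1.   ] F [ 0.2 -0.2 -1. ] gap 0.29
units [-0.03  3.66  6.22] spin rows -0.03
```

send_rows(commands="10 0 0.72 0 0;10 0 0.72 0 0;10 0 0.72 0 0;10 0 0.72 0 0;10 0 0.72 0 0;10 0 0 0.6 0;10 0 0 0.8 0;10 0 0 0.8 0;10 0 0 0.8 0;10 0 0 0.8 0;10 0 0 0.8 0;10 0 0 0.8 0;10 0 0 0.7 0;10 0 0 0 0;10 0 0 0 0")

```text
t: 21.73
tcp_pos: [0.4891, 0.1301, 0.1121]
tool_rot: [0.031, 1.0, 0.0, -0.001]
force: [-0.5, -0.2, -1.2]
finger_gap: 0.292
gripper_force: 39.7
```

```bash
python3 -c "
from h import *
go(507.5,129.8,60,86.5)"
```

```text
t 21.7 tcp [489.1 130.1 112.1] yawY 86.49 zax [-0.002  0.    -1.   ] F [-0.5 -0.2 -1.2] gap 0.29
units [-0.93  0.04  2.6 ] spin rows -0.0
```

send_rows(commands="10 -0.46 0.02 0.2 0;10 -0.47 0.02 0.4 0;10 0 0 0.5 0;10 0 0 0.5 0;10 0 0 0.5 0;10 0 0 0.5 0;10 0 0 0 0;10 0 0 0 0;10 0 0 0 0")

```text
t: 22.48
tcp_pos: [0.5082, 0.1291, 0.0606]
tool_rot: [0.031, 1.0, -0.0, -0.0]
force: [0.3, 0.4, -1.2]
finger_gap: 0.295
gripper_force: 39.7
```

```bash
python3 -c "
from prof import *
go(507.5,129.8,23.5,86.5)
b=snap('side');g=b['pixels'].mean(2).astype(np.float32)
cv2.imwrite('s2.png',b['pixels'][...,::-1])"
```

```text
t 22.5 tcp [508.2 129.1  60.6] yawY 86.47 zax [-0. -0. -1.] F [ 0.3  0.4 -1.2] gap 0.29
units [0.04 0.04 1.85] spin rows -0.01
```

send_rows(commands="10 0.02 0.04 0.5 0;10 0 0 0.5 0;10 0 0 0.4 0;10 0 0 0.1 0;10 0 0 0.1 0;10 0 0 0 0")

```text
t: 23.03
tcp_pos: [0.5076, 0.1298, 0.028]
tool_rot: [0.031, 1.0, -0.0, -0.001]
force: [0.2, 0.5, -1.3]
finger_gap: 0.295
gripper_force: 39.8
```

send_rows(commands="10 0 0 0.1 0;10 0 0 0.05 0;10 0 0 0.05 0;10 0 0 0 0")

```text
t: 23.37
tcp_pos: [0.5081, 0.1299, 0.0248]
tool_rot: [0.031, 1.0, 0.0, 0.0]
force: [-0.6, 0.3, -2.0]
finger_gap: 0.289
gripper_force: 39.7
```

send_rows(commands="10 0 0 0.05 0;10 0 0 0.03 0;10 0 0 0 0")

```text
t: 23.62
tcp_pos: [0.5082, 0.1299, 0.0247]
tool_rot: [0.031, 1.0, 0.0, 0.001]
force: [-2.2, -0.0, 9.7]
finger_gap: 0.29
gripper_force: 41.1
```

Contact at the cradle floor height (not the rim height). Releasing and rising straight up.

send_rows(commands="28 0 0 -0.03 0;32 0 0 0 0;36 0 0 0 0;40 0 0 0 0;40 0 0 0 0;40 0 0 -0.3 0;40 0 0 -0.5 0;40 0 0 -0.8 0;40 0 0 -0.8 0;40 0 0 -0.8 0;40 0 0 -0.8 0;40 0 0 -0.8 0;40 0 0 -0.8 0;40 0 0 -0.8 0;40 0 0 -0.8 0;40 0 0 -0.8 0;40 0 0 -0.8 0;40 0 0 -0.8 0;40 0 0 0 0")

```text
t: 25.2
tcp_pos: [0.5099, 0.1306, 0.2193]
tool_rot: [0.03, 1.0, 0.0, 0.004]
force: [-0.0, 0.7, 0.6]
finger_gap: 0.462
gripper_force: 0.0
```

```bash
python3 -c "
from prof import *
go(622,71.8,286.5,-1.55);print(readout.sense()['q'].round(2))
s=snap('wrist');g=s['pixels'].mean(2).astype(np.float32)
X=0
Y=np.arange(29,84,2);print('Y',Y.tolist())
for z in(.031,.015):
  for X in(-74,-60,-30,30,55): print(z,X,samp(s,g,[P(X,y,z) for y in Y]).tolist())
X=np.arange(-84,-50,2);print('X',X.tolist());
for y in (50,57,63):print(samp(s,g,[P(x,y,.031) for x in X]).tolist())
X=np.arange(50,84,2);print('X',X.tolist());
for y in (47,53,59):print(samp(s,g,[P(x,y,.031) for x in X]).tolist())
"
```

```text
t 25.2 tcp [509.9 130.6 219.3] yawY 86.51 zax [ 0.008  0.001 -1.   ] F [-0.   0.7  0.6] gap 0.46
units [-5.8  -2.59 -3.32] spin rows 22.01
[ 0.04  0.42  1.71  0.    1.01 -1.47]
Y [29, 31, 33, 35, 37, 39, 41, 43, 45, 47, 49, 51, 53, 55, 57, 59, 61, 63, 65, 67, 69, 71, 73, 75, 77, 79, 81, 83]
0.031 -74 [234, 234, 234, 234, 233, 154, 146, 108, 136, 138, 139, 141, 143, 146, 148, 150, 151, 154, 155, 157, 158, 159, 160, 103, 145, 190, 234, 234]
0.031 -60 [234, 234, 234, 234, 231, 146, 141, 137, 110, 131, 156, 157, 158, 159, 160, 160, 160, 162, 161, 161, 127, 137, 162, 120, 149, 225, 234, 234]
0.031 -30 [235, 235, 235, 235, 204, 145, 116, 149, 110, 147, 69, 64, 63, 64, 65, 64, 66, 67, 83, 146, 107, 161, 107, 146, 164, 233, 235, 235]
0.031 30 [235, 235, 235, 203, 142, 95, 146, 109, 143, 147, 147, 148, 140, 157, 151, 150, 152, 153, 138, 117, 152, 105, 142, 177, 233, 235, 235, 235]
0.031 55 [235, 235, 232, 151, 133, 124, 98, 124, 142, 144, 145, 144, 148, 154, 147, 148, 148, 147, 121, 139, 147, 114, 147, 229, 235, 235, 235, 235]
0.015 -74 [234, 234, 234, 234, 223, 145, 134, 130, 140, 142, 144, 
[... 649 characters left out ...]
39, 173, 234, 235, 235, 235]
X [-84, -82, -80, -78, -76, -74, -72, -70, -68, -66, -64, -62, -60, -58, -56, -54, -52]
[231, 234, 233, 221, 151, 141, 160, 163, 164, 157, 86, 123, 157, 158, 158, 157, 151]
[229, 234, 234, 226, 151, 148, 154, 165, 165, 162, 88, 116, 160, 161, 161, 161, 155]
[224, 234, 234, 229, 155, 154, 149, 165, 165, 164, 97, 112, 162, 164, 164, 163, 160]
X [50, 52, 54, 56, 58, 60, 62, 64, 66, 68, 70, 72, 74, 76, 78, 80, 82]
[144, 143, 143, 144, 143, 143, 140, 115, 115, 160, 224, 189, 111, 106, 106, 106, 107]
[146, 147, 149, 149, 151, 151, 147, 122, 112, 157, 217, 193, 111, 106, 106, 106, 106]
[148, 148, 147, 148, 147, 146, 145, 126, 108, 155, 210, 193, 113, 107, 106, 106, 106]
```

The thermometer lies flat and level within the rim, with even margins (thermometer Y 45–69 within cradle 38–78, X −63 to 65). Now rise, turn back, and go above the handle.

send_rows(commands="25 0 0 -0.8 0;25 0 0 -0.8 0;25 0 0 -0.8 0;25 0 0 -0.8 1;25 0 0 0 1;25 0 0 0 1;25 0 0 0 1;25 0 0 0 1;25 0 0 0 1;25 0 0 0 1;25 0 0 0 1;25 0 0 0 1;25 0 0 0 1;25 0 0 0 1;25 0 0 0 1;25 0 0 0 1;25 0 0 0 1;25 0 0 0 1;25 0 0 0 1;25 0 0 0 1")

```text
t: 26.92
tcp_pos: [0.5071, 0.1301, 0.2785]
tool_rot: [0.586, 0.81, -0.001, -0.001]
force: [0.1, -0.3, -0.6]
finger_gap: 0.294
gripper_force: 0.0
```

send_rows(commands="25 0 0 0 1;25 0 0 0 1;25 0 0 0 1;25 0 0 0 1;25 0 0 0 1;25 0 0 0 0;25 0 0 0 0")

```text
t: 27.5
tcp_pos: [0.5074, 0.1301, 0.2788]
tool_rot: [0.716, 0.698, -0.001, -0.001]
force: [0.3, -0.2, -0.0]
finger_gap: 0.294
gripper_force: 0.0
```

```bash
python3 -c "
from h import *
go(623,71.5,286.5,-1.55)"
```

```text
t 27.5 tcp [507.4 130.1 278.8] yawY -1.42 zax [-0.002  0.    -1.   ] F [ 0.3 -0.2 -0. ] gap 0.29
units [-2.78  5.85 -0.39] spin rows 0.03
```

send_rows(commands="25 -0.4 0.83 -0.05 0;25 -0.4 0.83 -0.05 0;25 -0.4 0.83 -0.05 0;25 -0.4 0.83 -0.05 0;25 -0.4 0.83 -0.05 0;25 -0.4 0.83 -0.05 0;25 -0.38 0.87 -0.05 0;25 0 0 0 0;25 0 0 0 0")

```text
t: 28.25
tcp_pos: [0.6235, 0.0709, 0.2858]
tool_rot: [0.716, 0.698, -0.0, -0.001]
force: [0.9, 0.6, -1.1]
finger_gap: 0.293
gripper_force: 0.0
```

```bash
python3 -c "
from h import *
go(623,71.5,166,-1.55)
s=snap('wrist');g=s['pixels'].mean(2).astype(np.float32)
X=np.arange(585,665,3);print(X.tolist())
for y in(60,75,90):
  q=np.array([proj(s,[x/1e3,y/1e3,.177]) for x in X],np.float32)
  print(y,q[0].round(),cv2.remap(g,q[:,:1],q[:,1:],1).ravel().astype(int).tolist())
"
```

```text
t 28.2 tcp [623.5  70.9 285.8] yawY -1.51 zax [-0.001  0.    -1.   ] F [ 0.9  0.6 -1.1] gap 0.29
units [ 0.03 -0.02  5.99] spin rows 0.01
[585, 588, 591, 594, 597, 600, 603, 606, 609, 612, 615, 618, 621, 624, 627, 630, 633, 636, 639, 642, 645, 648, 651, 654, 657, 660, 663]
60 [211. 203.] [88, 88, 89, 89, 89, 88, 81, 135, 163, 154, 148, 156, 136, 165, 160, 163, 164, 164, 157, 163, 163, 163, 163, 163, 165, 163, 163]
75 [209. 186.] [87, 88, 88, 88, 88, 87, 85, 112, 160, 161, 141, 156, 143, 162, 156, 159, 163, 162, 154, 161, 160, 161, 162, 162, 164, 161, 163]
90 [208. 169.] [86, 87, 88, 87, 87, 88, 87, 90, 159, 160, 133, 156, 149, 158, 155, 159, 162, 161, 156, 161, 159, 160, 161, 160, 163, 160, 163]
```

The bar appears at x ≈ 618–619; centring on that and descending.

send_rows(commands="25 0 -0.2 0.7 0;25 0 0 0.8 0;25 0 0 0.8 0;25 0 0 0.8 0;25 0 0 0.8 0;25 0 0 0.8 0;25 0 0 0.7 0;25 0 0 0.5 0;25 0 0 0 0;25 0 0 0 0", grip_force=25)

```text
t: 29.13
tcp_pos: [0.6186, 0.0717, 0.1685]
tool_rot: [0.716, 0.698, -0.001, -0.001]
force: [0.2, 0.3, 0.6]
finger_gap: 0.294
gripper_force: 0.0
```

send_rows(commands="0 0 0 0 0;0 0 0 0 0;0 0 0 0 0;0 0 0 0 0;0 0 0 0 0;0 0 0 0 0")

```text
t: 29.63
tcp_pos: [0.6191, 0.0715, 0.1691]
tool_rot: [0.717, 0.698, -0.0, -0.0]
force: [-2.7, 1.6, 1.8]
finger_gap: 0.092
gripper_force: 24.5
```

```bash
python3 -c "
from h import *
go(619,71.5,166,-1.55)
import numpy as np
p=readout.sense()['tcp_pos']*1e3
f0=np.arctan2(p[2]+11-48,-(p[0]-593));print('theta',f0-.3243,'r',np.hypot(p[2]+11-48,p[0]-593))
f=np.linspace(f0,.3243,21);x=-131.9*np.cos(f)/20;z=131.9*np.sin(f)/20
print(';'.join('0 0 %.2f %.2f 0'%(a,-b) for a,b in zip(np.diff(x),np.diff(z))))"
```

```text
t 29.6 tcp [619.1  71.5 169.1] yawY -1.54 zax [-0.  0. -1.] F [-2.7  1.6  1.8] gap 0.09
units [-0.   -0.    0.15] spin rows 0.0
theta 1.4415881323356372 r 134.60663264300626
0 0 -0.47 -0.08 0;0 0 -0.47 -0.04 0;0 0 -0.48 -0.01 0;0 0 -0.47 0.03 0;0 0 -0.47 0.06 0;0 0 -0.47 0.10 0;0 0 -0.46 0.13 0;0 0 -0.45 0.16 0;0 0 -0.43 0.19 0;0 0 -0.42 0.22 0;0 0 -0.40 0.25 0;0 0 -0.38 0.28 0;0 0 -0.36 0.31 0;0 0 -0.34 0.33 0;0 0 -0.31 0.36 0;0 0 -0.29 0.38 0;0 0 -0.26 0.40 0;0 0 -0.23 0.42 0;0 0 -0.20 0.43 0;0 0 -0.17 0.44 0
```

send_rows(commands="0 0 -0.47 -0.08 0;0 0 -0.47 -0.04 0;0 0 -0.48 -0.01 0;0 0 -0.47 0.03 0;0 0 -0.47 0.06 0;0 0 -0.47 0.10 0;0 0 -0.46 0.13 0")

```text
t: 30.22
tcp_pos: [0.555, 0.0735, 0.167]
tool_rot: [0.717, 0.697, 0.003, 0.002]
force: [3.7, 3.6, -0.1]
finger_gap: 0.096
gripper_force: 24.6
```

send_rows(commands="0 0 -0.45 0.16 0;0 0 -0.43 0.19 0;0 0 -0.42 0.22 0;0 0 -0.40 0.25 0;0 0 -0.38 0.28 0;0 0 -0.36 0.31 0;0 0 -0.34 0.33 0")

```text
t: 30.8
tcp_pos: [0.4977, 0.0752, 0.1306]
tool_rot: [0.717, 0.697, 0.001, 0.0]
force: [1.7, 4.6, 4.6]
finger_gap: 0.091
gripper_force: 26.1
```

send_rows(commands="0 0 -0.31 0.36 0;0 0 -0.29 0.38 0;0 0 -0.26 0.40 0;0 0 -0.23 0.42 0;0 0 -0.15 0.3 0;0 0 0 0 0")

```text
t: 31.3
tcp_pos: [0.4721, 0.0756, 0.0921]
tool_rot: [0.717, 0.698, -0.0, -0.0]
force: [2.9, 5.5, -5.4]
finger_gap: 0.093
gripper_force: 25.5
```

```bash
python3 -c "
from h import *
go(467.6,76,80,-1.55)"
```

```text
t 31.3 tcp [472.1  75.6  92.1] yawY -1.55 zax [-0.001  0.001 -1.   ] F [ 2.9  5.5 -5.4] gap 0.09
units [ 0.01 -0.23  0.61] spin rows 0.0
```

Continue down gently until the force shows the stop.

send_rows(commands="0 0 -0.1 0.25 0;0 0 -0.06 0.15 0;0 0 0 0 0")

```text
t: 31.55
tcp_pos: [0.4691, 0.0757, 0.0846]
tool_rot: [0.717, 0.698, -0.0, -0.0]
force: [1.6, 5.0, -4.0]
finger_gap: 0.088
gripper_force: 25.7
```

send_rows(commands="0 0 -0.02 0.1 0;0 0 -0.02 0.08 0;0 0 0 0 0;0 0 0 0 0")

```text
t: 31.88
tcp_pos: [0.4679, 0.0757, 0.0812]
tool_rot: [0.717, 0.698, -0.0, -0.001]
force: [0.4, 5.6, 0.7]
finger_gap: 0.095
gripper_force: 26.1
```

send_rows(commands="0 0 0 0.08 0;0 0 0 0.08 0;0 0 0 0 0")

```text
t: 32.13
tcp_pos: [0.4676, 0.0757, 0.0796]
tool_rot: [0.716, 0.698, -0.001, -0.001]
force: [-3.1, 4.0, 17.2]
finger_gap: 0.09
gripper_force: 27.7
```

send_rows(commands="0 0 0 0.06 0;0 0 0 0.06 0;0 0 0 0 0")

```text
t: 32.38
tcp_pos: [0.4675, 0.0756, 0.0788]
tool_rot: [0.716, 0.698, -0.0, -0.0]
force: [-5.4, 4.2, 32.5]
finger_gap: 0.092
gripper_force: 29.4
```

The stop is firm (17 → 32 N with under 1 mm of travel). Releasing without lifting.

send_rows(commands="0 0 0 -0.1 0;30 0 0 0 0;30 0 0 0 0;30 0 0 0 0;30 0 0 0 0;30 0 0 -0.2 0;30 0 0 -0.4 0;30 0 0 -0.8 0;30 0 0 -0.8 0;30 0 0 -0.8 0;30 0 0 -0.8 0;30 0 0 -0.8 0;30 0 0 -0.8 0;30 0 0 -0.8 0;30 0 0 0 0;30 0 0 0 0")

```text
t: 33.72
tcp_pos: [0.4697, 0.0752, 0.2027]
tool_rot: [0.716, 0.698, 0.001, 0.001]
force: [-0.2, -0.2, -0.5]
finger_gap: 0.349
gripper_force: 0.0
```

```bash
python3 -c "
from h import *
go(469.7,74.9,150.2,-1.6)
b=snap('side');g=b['pixels'].mean(2);d=np.load('s0.npz')
D=np.abs(g-d['b'].mean(2))
print('side box diff',D[165:240,186:262].mean(),(D[165:240,186:262]>30).sum())
ys,xs=np.where(D[165:240,186:262]>30);print(sorted(zip(xs+186,ys+165))[:40])
print('sauce/carton/bowl diff',D[185:250,300:330].mean(),D[240:300,308:360].mean(),D[135:164,205:250].mean(), 'noise',D[300:370,50:150].mean())
"
```

```text
t 33.7 tcp [469.7  75.2 202.7] yawY -1.53 zax [ 0.002 -0.    -1.   ] F [-0.2 -0.2 -0.5] gap 0.35
units [-0.02 -0.01  2.62] spin rows 0.02
side box diff 2.690701754385965 0
[]
sauce/carton/bowl diff 2.591282051282051 2.4146367521367518 14.238825031928478 noise 2.545857142857143
```

```bash
python3 -c "
from h import *
print(sign_off())"
```

```text
the job is handed in; nothing more can be done
None
```

I laid the thermometer flat in the cradle, swung the flap shut to a firm stop, and handed the job in at about 34 s; the cup, bottle and carton showed no sign of having moved, and the arm never went near the bowl, though it hid the bowl in the final picture.

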